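# Show a pan lid's underside to the camera

## Task

We need a close-up of the underside of the steel saucepan's lid: press the green start button fully down to wake the little camera, then lift that lid off by its black bar handle and hold it in the air in front of the lens, underside facing the camera, square to its line of sight, centred in its view and about 18 cm from the lens. Finish while still holding the lid there, steady and touching nothing else; leave the saucepan and the other loose kitchen things (blue pot, mug, salt jar, wooden spoon) where they are.

Things in the scene. Friction and masses are not known exactly. Their poses are not given: they have to be found in the camera images.
- lid: Round steel lid, 164 mm across, about 0.3 kg, loose on the saucepan. Origin: centre of the rim plane that rests on the pan; z up out of its top. Below it a black sealing disc, 140 mm across, 6 mm deep; domed top up to 13 mm. Handle: straight black bar along its y axis, 76 mm long, 14 mm wide, z 35 to 49 mm above the origin, on two 12 mm posts at y = +-28 mm, open beneath.
- saucepan: Steel saucepan, 160 mm across, 90 mm high, about 1 kg, loose, on the black glass hob (top 5 mm above the worktop). Origin: centre of its underside, z up. Black handle along its y axis to 235 mm from the centre, 69 to 83 mm up. The lid rests on its rim, 90 mm above the origin. It stands on the near or the far hob zone, the blue pot on the other.
- start (a joint): Travel of the green push button: 0 up, 0.006 m fully down; springs back; fully down takes 5 N.
- start_top (a point): Centre of the top face of the green push button, 32 mm across, in a small grey housing fixed on the worktop near the camera. It is pressed straight down.
- lens (a point): Front centre of the camera's lens, about 75 mm above the worktop, on a black barrel 48 mm across on a small round grey stand (92 mm across), which is fixed. Its z axis is the line of sight: it points out of the lens, up and roughly towards the robot, 35 degrees from vertical.
- pot: Bystander: blue enamel pot, 144 mm across, 122 mm high with its lid and wooden knob, about 1.6 kg, two small loop handles out to 99 mm along its y axis; origin under its centre.
- mug: Bystander: white mug, 80 mm across, 90 mm high; origin under its centre.
- salt_jar: Bystander: white jar with steel cap, 60 mm across, 90 mm high; origin under its centre.
- spoon: Bystander: wooden spoon lying on the worktop on the right, along its own x axis.
Things that resemble listed ones, but are neither listed nor needed, are in the scene too. Of the things like the part that bears start, leave any that is orange or pink; of the rest the larger one is meant.

How it is judged:
On the way, in this order (a step that is already met when the one before it is completed fails the run):
1. the green start button is pressed down (value of joint start above 0.0045 m), for 0.05 s.
2. the lid is lifted clear of the saucepan in the fingers (contact force between the fingers and lid above 1 N and contact force between lid and saucepan below 0.1 N and z of lid in the frame of saucepan above 0.11 m), for 0.2 s.
At the end, for the whole second after the job is handed in: Fingers hold the lid still in the air, touching nothing else: rim-plane centre 14 to 22 cm out from the lens along its view and within 3 cm of that line (each way across), axis within 0.23 rad of it, underside to the lens; saucepan and bystanders within 4 cm of their starts (contact force between the fingers and lid above 1 N and z of lid in the frame of lens between 0.14 and 0.22 m and x of lid in the frame of lens between -0.03 and 0.03 m and y of lid in the frame of lens between -0.03 and 0.03 m and angle between the z axis of lid and the z axis of lens, either way round below 0.23 rad and angle between lid's own z axis and vertical below 1.2 rad and height (world z) of lid above 0.15 m and linear speed of lid below 0.03 m/s and angular speed of lid below 0.2 rad/s and contact force between lid and saucepan below 0.1 N and contact force between lid and pot below 0.1 N and distance of each of saucepan, pot, mug, salt_jar, spoon from where it was at the start of the episode below 0.04 m); the arm keeps its last pose, push and grip.
It fails at once if the saucepan is shoved or lifted away (over 4 cm) (distance of saucepan from where it was at the start of the episode above 0.04 m).
It fails at once if another kitchen thing is shoved or lifted away (over 4 cm) (distance of any of pot, mug, salt_jar, spoon from where it was at the start of the episode above 0.04 m).
It also fails if it takes over 42 s, if anything falls off the work surface, if the arm or the gripper's body presses on something with over 40 N, if the wrist force passes 120 N, or if a joint passes its speed limit or range.

## Robot

A 6-joint arm with a two-finger parallel gripper is mounted at the origin on the work surface. World frame = base frame: x ahead of the robot, y to its left, z up, the work surface at z = 0. Lengths are in m, angles in rad, forces in N, time in s.
With the tool pointing down it reaches from about 0.275 to 0.725 m from the base axis. Payload 15.9 kg.
Tool frame: the origin (TCP) lies midway between the tips of the shut fingers; the grasp point (between the pads) lies grip_depth behind it (grip_depth is the distance from the TCP to the grasp point, in m); z points along the fingers, y is the line along which they close (so a half turn about z gives the same grasp; the last joint's range is limited). The gripper opens to 85 mm and grips with 20 to 120 N. Pads are 22 mm wide; open, the fingers measure 114 mm over their backs; the gripper's body (76 mm by 85 mm) begins 54 mm behind the grasp point. The pads swing forward as they close: fully open they stand 13 mm farther back than shut.
Start: joints at [-1.344, 0.213, -0.034, 1.323, 0, 1.571], TCP at [0.112, -0.487, 0.231] pointing down, gripper open.
Joint ranges: [-2.98, 2.98], [-0.74, 1.72], [-1.14, 1.35], [-2.1, 2.04], [-1.57, 1.44], [-3.14, 3.14]. Speed limits (rad/s): [1.89, 1.89, 2.39, 2.57, 3.14, 3.14].

## Interface

Orientations are given as a 3x3 rotation matrix whose columns are the frame's x, y, z axes.
In Python, from workcell import * gives the robot as it stands.
- The arm moves only by the tool play_rows, never from a script. Its arguments are lists of equal length, an entry for each row: "linear": the shift along the tool's x, y, z as a fraction of full scale, a list of three; "twist": the turn, a rotation vector about the tool's x, y, z as a fraction of full scale, a list of three; "grip": the opening, from -1 (shut) to 1 (fully open). A call has 1 to 10 rows; each row is the pose to reach, as a shift and turn from the pose commanded when the call began, along the tool's axes at that moment; what a row does not reach only later rows make up. Full scale, the value 1, is 0.4 m for a shift and 45 degrees for a turn. A row lasts 1/12 s, in which the tool goes at most 41.7 mm and 7.16 degrees, less where a joint would pass 70% of its speed; a pose out of reach is approached as far as the arm can. A call with a number of a shift or a turn outside -1 to 1 is refused whole. A call with a gripper value outside its range is refused whole. The fingers move at their own pace and stop on an object; "grip_force" is the grip in N (left out, the last holds). Time passes only in rows, so rows that repeat a pose let the fingers close. It gives the time, the measured TCP pose, the force, the opening and the grip force at its end, in the units of the state.
- read_state(): the state, without advancing time (a new reading comes with each control period).
- camera(name): name is "side" or "top" or "wrist"; returns a dict with "pixels" (384x512x3 uint8, blue, green, red), "K" (3x3 intrinsics, pixels), "cam_to_world" (4x4, takes a point from camera to world coordinates); the wrist camera has in their place "mount" (4x4, takes a point from camera to tool coordinates, whose origin is the TCP and whose axes are the flange's). Camera axes: x right, y down, z forward; pixel columns grow to the right and rows downward; lengths in m; the calibration is good to about 2 mm. A picture is of the moment at which its call begins: read the wrist's pose just before it. There is no depth.
- sign_off(): hands the job in; it is judged then, once.
Trained networks look in the newest picture that a camera, given by its name, has taken for a name from the list of things; names that differ only in an ending like _2 or _b are one class to them, and where a whole thing is asked for, a point or a joint stands for the part that bears it (a point fixed in the world has none). Each returns a list of dicts, best first, with "p" (0 to 1); they miss things now and then, are a little off and sometimes report something else, mostly with a low value. They report only what shows in the picture. A call takes as long as a camera call. They do not tell look-alikes from the thing itself.
- outline_of(thing, camera): "region" (384x512 bool, what is visible of it) and "centre" ([row, column] in pixels, amid what is visible of it).
- place_of(thing, camera): "centre" ([row, column] in pixels: a listed point, or the origin of a listed thing).
The state is a dict: "time": time; "qpos": joint angles; "qvel": joint speeds; "joint_torque": joint torques, N m; "eef_pos": TCP position; "tool_rot": TCP orientation; "wrist_force": force on the tool from outside, world axes, zero at the start; "ft_torque": the same for the moment, N m; "opening": finger opening in m; "gripper_force": force on a finger pad.
Only numpy, scipy, OpenCV 4.12 (cv2) and the standard library are available. Lean on these libraries where they do the work, as an engineer would, in place of code of your own. Each camera call takes 0.05 s, during which the arm holds its last target. There are 200 camera calls.

## Working session

There is one attempt and no reset: what is moved stays moved. The work goes in short steps, Python scripts to look and compute and a tool call to move; the robot and the scene stay as the last step left them, time stands still between calls to the robot, and variables do not carry over. Pictures are saved under pics/ and viewed, at most 10 in all, crops included, and the job is handed in when it is done.

Besides the shell and the picture viewer there is one more tool, called after "Emit:" as name(argument=value, ...) on one line, values as JSON. play_rows: Moves the arm, as the interface text tells. Its arguments: {"type":"object","properties":{"linear":{"type":"array","items":{"type":"array","items":{"type":"number","minimum":-1,"maximum":1}}},"twist":{"type":"array","items":{"type":"array","items":{"type":"number","minimum":-1,"maximum":1}}},"grip":{"type":"array","items":{"type":"number"}},"grip_force":{"type":"number"}},"required":["linear","twist","grip"]}

```bash
mkdir -p pics; ls
cat > h.py <<'E'
from workcell import *
import numpy as np, cv2
def ray(c,rc):
    d=np.linalg.inv(c["K"])@[rc[1],rc[0],1.]; T=c["cam_to_world"]; return T[:3,3],T[:3,:3]@d
def atz(c,rc,z):
    o,d=ray(c,rc); return o+d*(z-o[2])/d[2]
def tri(cs,rcs):
    A=np.zeros((3,3));b=np.zeros(3);R=[ray(c,r) for c,r in zip(cs,rcs)]
    for o,d in R:
        d=d/np.linalg.norm(d);P=np.eye(3)-np.outer(d,d);A+=P;b+=P@o
    x=np.linalg.solve(A,b); return x,[round(float(np.linalg.norm(np.cross(x-o,d/np.linalg.norm(d)))),4) for o,d in R]
E
python3 - <<'E'
from h import *
np.set_printoptions(precision=3,suppress=True)
ims={n:camera(n) for n in("side","top")}
for n,c in ims.items():
    cv2.imwrite(f"pics/{n}0.png",c["pixels"]); print(n,c["cam_to_world"])
    for t in["lid","saucepan","start","start_top","lens","pot"]:
        print(t,"place",[(np.round(d["centre"],1).tolist(),round(d["p"],2)) for d in place_of(t,n)[:4]])
        print("   outl",[(np.round(d["centre"],1).tolist(),round(d["p"],2),int(d["region"].sum())) for d in outline_of(t,n)[:4]])
s=read_state();print(s["time"],{k:s[k] for k in s})
try: print(grip_depth)
except Exception as e: print(e)
E
```

```text
pics
side [[ 0.955 -0.197  0.221  0.336]
 [-0.296 -0.597  0.746 -0.86 ]
 [-0.015 -0.778 -0.628  0.751]
 [ 0.     0.     0.     1.   ]]
lid place [([117.8, 241.4], 0.74)]
   outl [([118.6, 242.5], 0.87, 930)]
saucepan place [([142.2, 241.9], 0.72)]
   outl [([138.1, 242.7], 0.8, 1040), ([296.8, 224.7], 0.48, 142)]Traceback (most recent call last):
  File "<stdin>", line 7, in <module>
ValueError: it knows: lens, lid, mug, pot, salt_jar, saucepan, spoon, start_top
```

```bash
python3 -c "
import cv2,numpy as np
a=cv2.imread('pics/side0.png');b=cv2.imread('pics/top0.png')
for n,i in(('s',a),('t',b)): cv2.imwrite('pics/'+n+'b.png',cv2.resize(i,(800,600),interpolation=cv2.INTER_CUBIC))"
```

```text
[ WARN:0@0.016] global loadsave.cpp:275 findDecoder imread_('pics/top0.png'): can't open/read file: check file path/integrity
Traceback (most recent call last):
cv2.error: OpenCV(4.12.0) /io/opencv/modules/imgproc/src/resize.cpp:4208: error: (-215:Assertion failed) !ssize.empty() in function 'resize'
```

View pics/sb.png

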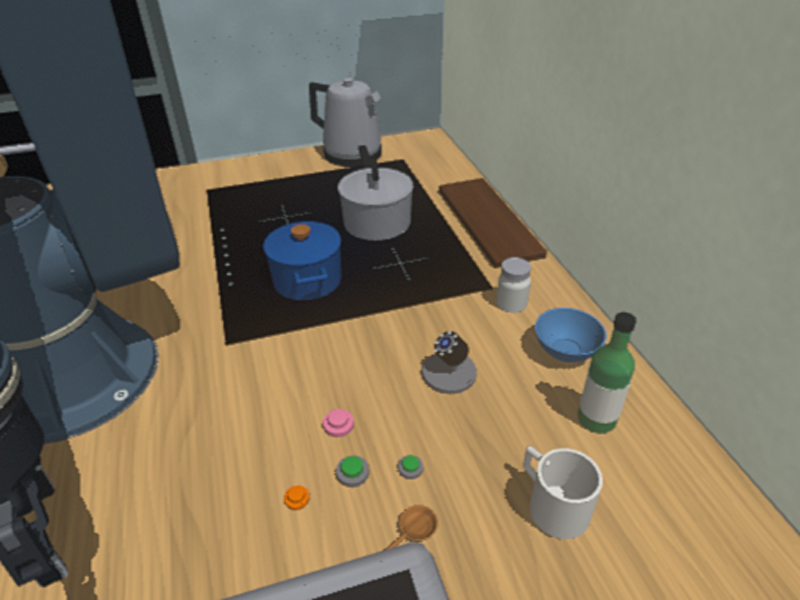

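The side view (at 800 px width) shows the saucepan with its lid on the far hob zone at about (375,200) and the blue pot at (303,262). The camera is at (448,355), with its lens at (447,343). The larger green button is at (352,467), and a smaller look-alike is at (411,465).

Run:
```python
from h import *
np.set_printoptions(precision=3,suppress=True)
ims={n:camera(n) for n in("side","top")}
cv2.imwrite("pics/tb.png",cv2.resize(ims["top"]["pixels"],(800,600),interpolation=cv2.INTER_CUBIC)); print(ims["top"]["cam_to_world"],ims["top"]["K"])
P={}
for n in ims:
    for t in["lid","saucepan","start_top","lens","pot","mug","salt_jar"]:
        P[n,t]=[d["centre"] for d in place_of(t,n)]
        print(n,t,[(np.round(d["centre"],1).tolist(),round(d["p"],2)) for d in place_of(t,n)[:4]])
        print("   outl",[(np.round(d["centre"],1).tolist(),round(d["p"],2),int(d["region"].sum())) for d in outline_of(t,n)[:4]])
for t in["lid","saucepan","lens","pot","mug","salt_jar"]:
    if P["side",t] and P["top",t]: print(t,tri([ims["side"],ims["top"]],[P["side",t][0],P["top",t][0]]))
for a in P["side","start_top"]:
  for b in P["top","start_top"]: print(a,b,tri([ims["side"],ims["top"]],[a,b]))
s=read_state();print(s)
try: print(grip_depth)
except Exception as e: print(e)
```

```text
[[-0.    -0.992  0.128  0.416]
 [-1.    -0.001 -0.012 -0.093]
 [ 0.012 -0.128 -0.992  1.211]
 [ 0.     0.     0.     1.   ]] [[400.917   0.    258.8  ]
 [  0.    400.917 194.171]
 [  0.      0.      1.   ]]
side lid [([117.7, 241.1], 0.84)]
   outl [([119.1, 243.2], 0.56, 925)]
side saucepan [([139.8, 242.7], 0.69)]
   outl [([139.4, 238.5], 0.64, 936), ([312.7, 360.0], 0.6, 2306), ([224.8, 289.6], 0.34, 343)]
side start_top [([298.1, 222.8], 0.7), ([298.5, 264.0], 0.67), ([314.6, 190.8], 0.63), ([267.0, 217.7], 0.55)]
   outl [([267.9, 219.9], 0.7, 129)]
side lens [([220.0, 288.0], 0.56), ([177.4, 196.8], 0.3)]
   outl [([223.3, 291.2], 0.74, 346)]
side pot [([178.6, 196.9], 0.95)]
   outl [([166.4, 194.3], 0.6, 1981)]
side mug [([326.0, 358.4], 0.7)]
   outl [([312.9, 360.8], 0.56, 2226)]
side salt_jar [([195.1, 325.5], 0.66)]
   outl [([183.4, 330.4], 0.69, 636)]
top lid [([168.5, 116.0], 0.73)]
   outl [([168.0, 114.3], 0.62, 2628)]
top saucepan []
   outl [([175.3, 289.1], 0.7, 264), ([171.9, 81.8], 0.67, 645)]
top start_top [([243.0, 338.1], 0.52), ([247.2, 309.2], 0.49), ([274
[... 1476 characters left out ...]
)
[267.0, 217.7] [247.2, 309.2] (array([ 0.414, -0.256,  0.025]), [0.0016, 0.0016])
[267.0, 217.7] [274.7, 345.1] (array([ 0.372, -0.34 ,  0.133]), [0.0321, 0.0321])
{'time': 2.5, 'qpos': array([-1.344,  0.213, -0.034,  1.324, -0.   ,  1.571]), 'qvel': array([-0.001, -0.001,  0.003,  0.001, -0.003,  0.001]), 'joint_torque': array([ -0.001, -68.595,  48.733,   0.001,  -0.   ,  -0.   ]), 'eef_pos': array([ 0.112, -0.487,  0.231]), 'tool_rot': array([[ 0.974,  0.225, -0.   ],
       [ 0.225, -0.974,  0.   ],
       [-0.   , -0.   , -1.   ]]), 'wrist_force': array([-0.075,  0.174, -0.554]), 'ft_torque': array([ 0.012,  0.007, -0.051]), 'gripper_force': 0.0, 'opening': 0.08517592829354309}
0.0187
```

View pics/tb.png

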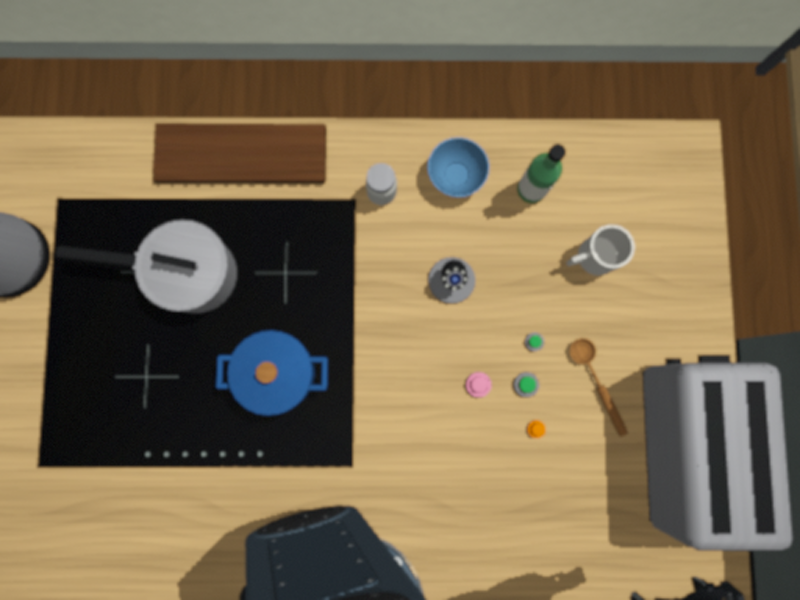

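The top view (800 px) shows the lid with its bar from about (152,262) to (195,267) and the pan handle to the left. The lens is at (455,280), the larger green button at (526,385), and the small look-alike at (534,342).

Run:
```python
from h import *
np.set_printoptions(precision=4,suppress=True)
ims={n:camera(n) for n in("side","top")}
g={}
for n,c in ims.items():
    hsv=cv2.cvtColor(c["pixels"],cv2.COLOR_BGR2HSV)
    k,l,st,ce=cv2.connectedComponentsWithStats(cv2.inRange(hsv,(50,130,60),(75,255,255)))
    g[n]=[(ce[i][::-1],st[i][4]) for i in range(1,k) if st[i][4]>15]; print(n,g[n])
for a,_ in g["side"]:
  for b,_ in g["top"]:
    x,e=tri([ims["side"],ims["top"]],[a,b])
    if e[0]<.006: print("green",a,b,x,e)
c=ims["top"]
# bar in top view: dark pixels within lid area
gray=c["pixels"].max(2).astype(int); m=np.zeros_like(gray,bool); m[155:180,94:132]=gray[155:180,94:132]<60
k,l,st,ce=cv2.connectedComponentsWithStats(m.astype(np.uint8)); i=1+np.argmax(st[1:,4]); print(st[i],ce[i])
rr,cc=np.where(l==i); r=cv2.minAreaRect(np.c_[cc,rr].astype(np.float32)); bx=cv2.boxPoints(r); print(r)
w=np.array([atz(c,p[::-1],.144) for p in bx]); print(w, atz(c,ce[i][::-1],.144))
e=[w[1]-w[0],w[2]-w[1]]; e=max(e,key=np.linalg.norm); print("len",np.linalg.norm(e),"az",np.degrees(np.arctan2(e[1],e[0])))
print("lens at .075",[atz(c,p["centre"],.075) for p in place_of("lens","top")[:1]],[atz(ims["side"],p["centre"],.075) for p in place_of("lens","side")[:1]])
# stand base
for n in ims:
    o=outline_of("lens",n)[0]; print(n,"cam outline",o["centre"]); cv2.imwrite(f"pics/m{n}.png",o["region"]*255)
s=camera("side")["pixels"][190:260,255:320]; t=c["pixels"][150:205,265:315]
cv2.imwrite("pics/lens.png",np.hstack([cv2.resize(s,(390,420)),cv2.resize(t,(400,420))]))
```

```text
side [(array([298.0945, 224.9921]), np.int32(127)), (array([295.9857, 262.3714]), np.int32(70))]
top [(array([218.2564, 342.0769]), np.int32(39)), (array([245.9571, 337.0571]), np.int32(70))]
green [298.0945 224.9921] [245.9571 337.0571] [ 0.4144 -0.3394  0.0154] [0.0017, 0.0017]
green [295.9857 262.3714] [218.2564 342.0769] [ 0.4965 -0.3571  0.0119] [0.002, 0.002]
[ 98 163  27   9 101] [110.6931 166.9307]
((110.89391326904297, 167.00399780273438), (26.884368896484375, 3.7596912384033203), 11.888657569885254)
[[0.63   0.3291 0.144 ]
 [0.6401 0.3276 0.144 ]
 [0.625  0.2562 0.144 ]
 [0.6149 0.2578 0.144 ]] [0.6277 0.2932 0.144 ]
len 0.07294080845388999 az -101.92110573145722
lens at .075 [array([ 0.612 , -0.1949,  0.075 ])] [array([ 0.6112, -0.2138,  0.075 ])]
side cam outline [223.6, 290.1]
top cam outline [175.6, 290.8][ WARN:0@2.078] global loadsave.cpp:1063 imwrite_ Unsupported depth image for selected encoder is fallbacked to CV_8U.
```

View pics/lens.png

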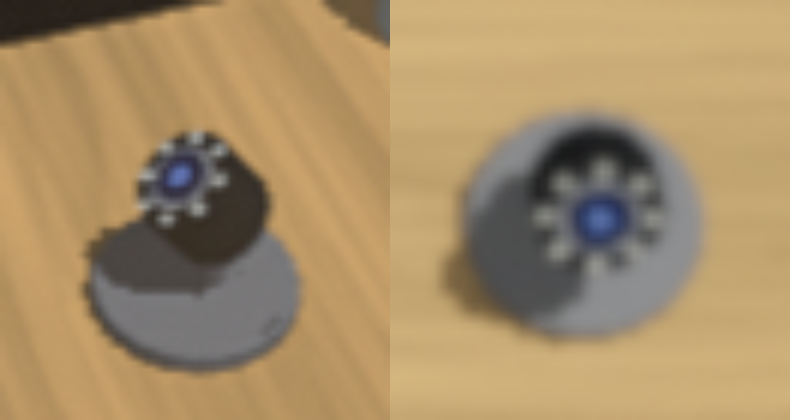

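Emit:
play_rows(linear=[[0.82,-0.19,0.3],[0.82,-0.19,0.3],[0.82,-0.19,0.3],[0.82,-0.19,0.3],[0.82,-0.19,0.3],[0.82,-0.19,0.3],[0.82,-0.19,0.3],[0.82,-0.19,0.42],[0.82,-0.19,0.42],[0.82,-0.19,0.42]], twist=[[0,0,0],[0,0,0],[0,0,0],[0,0,0],[0,0,0],[0,0,0],[0,0,0],[0,0,0],[0,0,0],[0,0,0]], grip=[-1,-1,-1,-1,-1,-1,-1,-1,-1,-1], grip_force=60)

```text
time: 3.68
eef_pos: [0.4163, -0.3361, 0.059]
tool_rot: [[0.974, 0.228, -0.003], [0.228, -0.974, 0.003], [-0.002, -0.004, -1.0]]
wrist_force: [-0.8, 1.1, -1.9]
opening: -0.0001
gripper_force: 0.0
```

Run:
```python
from h import *
np.set_printoptions(precision=4,suppress=True)
s=read_state();w=camera("wrist");R=s["tool_rot"];p=s["eef_pos"]
M=w["mount"]; T=np.eye(4);T[:3,:3]=R;T[:3,3]=p; w["cam_to_world"]=T@M
print(p,s["qpos"],s["wrist_force"],s["time"],M)
hsv=cv2.cvtColor(w["pixels"],cv2.COLOR_BGR2HSV)
k,l,st,ce=cv2.connectedComponentsWithStats(cv2.inRange(hsv,(50,130,60),(75,255,255)))
for i in range(1,k):
    if st[i][4]>100: print(st[i],ce[i],atz(w,ce[i][::-1],.018))
# stand
c={n:camera(n) for n in("side","top")}
L=tri([c["side"],c["top"]],[(219.7,285),(178.5,291.2)]);print("lens",L)
for z in(.005,.012):print("stand",atz(c["top"],(179.2,289.25),z),atz(c["side"],(190+292/6,255+194/6),z))
cv2.imwrite("pics/w1.png",w["pixels"])
```

```text
[ 0.4163 -0.3361  0.059 ] [-0.6797  0.3824 -0.2534  0.9392  0.0008  2.2323] [-0.8389  1.1186 -1.9392] 3.6833 [[ 0.0002 -0.9571 -0.2896  0.0732]
 [ 1.      0.0003 -0.0001 -0.0007]
 [ 0.0001 -0.2896  0.9571 -0.1429]
 [ 0.      0.      0.      1.    ]]
[298  92  35  36 998] [314.9098 109.8277] [ 0.495  -0.3555  0.018 ]
[ 240  197   42   39 1065] [261.139 213.477] [ 0.4165 -0.3383  0.018 ]
lens (array([ 0.6072, -0.1999,  0.0727]), [0.0017, 0.0017])
stand [ 0.6182 -0.2007  0.005 ] [ 0.6129 -0.2032  0.005 ]
stand [ 0.617 -0.2    0.012] [ 0.6103 -0.2094  0.012 ]
```

View pics/w1.png

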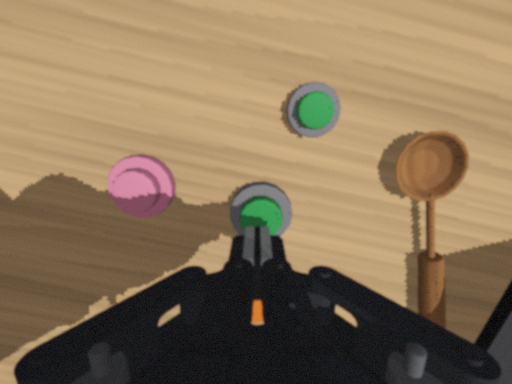

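The wrist view shows the large green button right under the finger tips at about (262,213). I'll press it now.

Emit:
play_rows(linear=[[0,0.01,0.08],[0,0.01,0.095],[0,0.01,0.1],[0,0.01,0.105],[0,0.01,0.11],[0,0.01,0.115]], twist=[[0,0,0],[0,0,0],[0,0,0],[0,0,0],[0,0,0],[0,0,0]], grip=[-1,-1,-1,-1,-1,-1])

```text
time: 4.33
eef_pos: [0.4161, -0.344, 0.0185]
tool_rot: [[0.975, 0.224, 0.001], [0.224, -0.975, -0.001], [0.001, 0.002, -1.0]]
wrist_force: [-1.5, -0.7, 3.9]
opening: -0.0001
gripper_force: 1.7
```

Emit:
play_rows(linear=[[0,-0.005,0.005],[0,-0.005,0.01],[0,-0.005,0.015],[0,-0.005,0.015]], twist=[[0,0,0],[0,0,0],[0,0,0],[0,0,0]], grip=[-1,-1,-1,-1])

```text
time: 4.67
eef_pos: [0.4164, -0.3424, 0.015]
tool_rot: [[0.974, 0.225, 0.003], [0.225, -0.974, -0.003], [0.002, 0.004, -1.0]]
wrist_force: [-16.4, 9.9, 62.6]
opening: -0.0001
gripper_force: 31.0
```

Emit:
play_rows(linear=[[0,0,-0.1],[0,0,-0.2],[0.1,-0.1,-0.3],[0.2,-0.2,-0.4],[0.3,-0.29,-0.5],[0.3,-0.29,-0.58],[0.3,-0.29,-0.58],[0.3,-0.29,-0.58],[0.3,-0.29,-0.58]], twist=[[0,0,0],[0,0,0],[0,0,-0.16],[0,0,-0.32],[0,0,-0.48],[0,0,-0.64],[0,0,-0.8],[0,0,-0.8],[0,0,-0.8]], grip=[-1,-1,-1,0,1,1,1,1,1])

```text
time: 5.42
eef_pos: [0.5088, -0.1994, 0.2471]
tool_rot: [[0.653, 0.757, 0.005], [0.757, -0.653, -0.001], [0.003, 0.005, -1.0]]
wrist_force: [0.6, -0.6, 0.2]
opening: 0.0719
gripper_force: 0.0
```

```bash
cat >> h.py <<'E'
def wrist():
    s=read_state();w=camera("wrist");T=np.eye(4);T[:3,:3]=s["tool_rot"];T[:3,3]=s["eef_pos"]; w["cam_to_world"]=T@w["mount"]; return s,w
E
python3 - <<'E'
from h import *
np.set_printoptions(precision=4,suppress=True)
s,w=wrist()
print(s["eef_pos"],s["qpos"],s["qvel"],s["time"])
C=w["cam_to_world"];K=w["K"]
q=C[:3,:3].T@(np.array([.61,-.198,.075])-C[:3,3]); q=K@q; print("pred lens px",q[:2]/q[2])
for d in place_of("lens","wrist"): print(d["p"],d["centre"],atz(w,d["centre"],.075))
np.savez("w2.npz",C=C,K=K)
cv2.imwrite("pics/w2.png",w["pixels"])
E
```

```text
[ 0.5088 -0.1994  0.2471] [-0.374   0.3037  0.1244  1.3859  0.0007  1.9088] [-0.0522  0.0184 -0.1029 -0.0772 -0.0134 -0.01  ] 5.4167
pred lens px [324.2802 114.9058]
0.84 [116.6, 322.8] [ 0.6076 -0.1984  0.075 ]
```

View pics/w2.png

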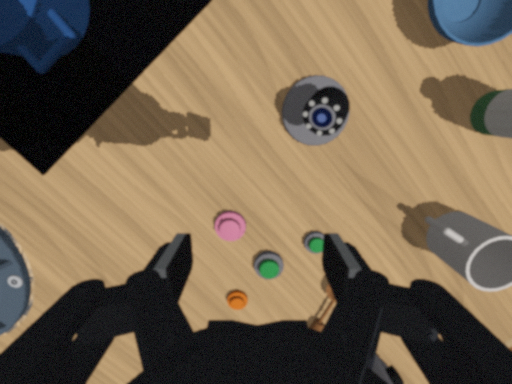

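The wrist view shows the lens at about (321,117) and its stand centred near (316,110), with the barrel running back up the picture. I'll fit the barrel's azimuth offline.

Run:
```python
import numpy as np,cv2,itertools
z=np.load("w2.npz");C,K=z["C"],z["K"];im=cv2.imread("pics/w2.png")
g=im.max(2); m=np.zeros_like(g); m[70:150,278:355]=(g[70:150,278:355]<62)
k,l,st,ce=cv2.connectedComponentsWithStats(m);i=1+np.argmax(st[1:,4]);print(st[i],ce[i])
pts=np.argwhere(l==i)[:,::-1].astype(np.int32);M=np.zeros_like(g);cv2.fillConvexPoly(M,cv2.convexHull(pts),1);print("hull",M.sum())
def proj(P):
    q=(P-C[:3,3])@C[:3,:3];q=q@K.T;return q[:,:2]/q[:,2:]
t=np.linspace(0,2*np.pi,40)
res=[]
for az,L,dx,dy in itertools.product(np.radians(np.arange(130,226,5)),(.03,.04,.05,.06,.07),(-.004,-.002,0,.002,.004),(-.004,-.002,0,.002,.004)):
    s=np.sin(np.radians(35));a=np.array([s*np.cos(az),s*np.sin(az),np.cos(np.radians(35))])
    u=np.cross(a,[0,0,1]);u/=np.linalg.norm(u);v=np.cross(a,u)
    c=np.array([.608+dx,-.198+dy,.075]);r=.024*(np.outer(np.cos(t),u)+np.outer(np.sin(t),v))
    p=proj(np.vstack([c+r,c-a*L+r]));h=cv2.convexHull(np.round(p).astype(np.int32))
    N=np.zeros_like(M);cv2.fillConvexPoly(N,h,1)
    res.append(((N&M).sum()/(N|M).sum(),np.degrees(az),L,dx,dy))
res.sort(reverse=True)
for r in res[:12]:print(np.round(r,3))
def atz(p,zz):
    d=C[:3,:3]@np.linalg.inv(K)@[*p,1];return C[:3,3]+d*(zz-C[2,3])/d[2]
print(atz((316,110.5),.008),atz((321,117),.075))
```

```text
[308  87  40  32 576] [332.24479167  99.03472222]
hull 807
[4.39e-01 1.50e+02 3.00e-02 4.00e-03 4.00e-03]
[4.39e-01 1.55e+02 3.00e-02 4.00e-03 4.00e-03]
[4.38e-01 1.70e+02 3.00e-02 2.00e-03 4.00e-03]
[4.38e-01 1.60e+02 3.00e-02 2.00e-03 4.00e-03]
[4.38e-01 1.60e+02 3.00e-02 0.00e+00 4.00e-03]
[4.37e-01 1.70e+02 3.00e-02 0.00e+00 4.00e-03]
[4.37e-01 1.65e+02 3.00e-02 0.00e+00 4.00e-03]
[4.36e-01 1.55e+02 3.00e-02 2.00e-03 4.00e-03]
[4.36e-01 1.65e+02 3.00e-02 4.00e-03 4.00e-03]
[4.35e-01 1.60e+02 3.00e-02 4.00e-03 4.00e-03]
[4.33e-01 1.65e+02 3.00e-02 2.00e-03 4.00e-03]
[4.33e-01 1.45e+02 3.00e-02 4.00e-03 4.00e-03]
[ 0.61652924 -0.19775865  0.008     ] [ 0.60583139 -0.19740956  0.075     ]
```

Emit:
play_rows(linear=[[0.1,-0.1,0],[0.2,-0.2,0],[0.35,-0.35,0],[0.5,-0.5,0],[0.6,-0.6,0],[0.7,-0.65,0],[0.75,-0.65,0],[0.75,-0.65,0],[0.75,-0.65,0],[0.75,-0.65,0]], twist=[[0,0,-0.1],[0,0,-0.2],[0,0,-0.3],[0,0,-0.4],[0,0,-0.5],[0,0,-0.6],[0,0,-0.6],[0,0,-0.6],[0,0,-0.6],[0,0,-0.6]], grip=[1,1,1,1,1,1,1,1,1,1])

```text
time: 6.35
eef_pos: [0.5061, 0.1983, 0.2417]
tool_rot: [[0.242, 0.97, -0.002], [0.97, -0.242, -0.0], [-0.001, -0.002, -1.0]]
wrist_force: [1.8, 0.6, -0.0]
opening: 0.0852
gripper_force: 0.0
```

Run:
```python
from h import *
np.set_printoptions(precision=4,suppress=True)
s,w=wrist();print(s["eef_pos"],s["qpos"],s["qvel"])
cv2.imwrite("pics/w3.png",w["pixels"])
for d in place_of("lid","wrist"): print("lid",d["p"],d["centre"],atz(w,d["centre"],.095))
C=w["cam_to_world"];q=w["K"]@(C[:3,:3].T@(np.array([.628,.293,.144])-C[:3,3]));u,v=q[:2]/q[2];print("pred bar",u,v)
g=w["pixels"].max(2);u,v=int(u),int(v);m=np.zeros_like(g);sl=(slice(max(v-45,0),v+45),slice(max(u-75,0),u+75));m[sl]=g[sl]<60
k,l,st,ce=cv2.connectedComponentsWithStats(m)
for i in range(1,k):
    if st[i][4]>200:
        rr,cc=np.where(l==i);r=cv2.minAreaRect(np.c_[cc,rr].astype(np.float32));b=cv2.boxPoints(r)
        W=np.array([atz(w,p[::-1],.144) for p in b]);e=max([W[1]-W[0],W[2]-W[1]],key=np.linalg.norm)
        f=min([W[1]-W[0],W[2]-W[1]],key=np.linalg.norm)
        print(st[i],r,"c",W.mean(0),"len",np.linalg.norm(e),np.linalg.norm(f),"az",np.degrees(np.arctan2(e[1],e[0])))
# refit lens
import itertools
z=np.load("w2.npz");C,K=z["C"],z["K"];im=cv2.imread("pics/w2.png").astype(int)
sub=im[70:150,278:355];mx,mn=sub.max(2),sub.min(2);m=np.zeros(im.shape[:2],np.uint8)
cyl=(mx<45)|(mn>175)|((sub[...,0]-sub[...,2])>40)
m[70:150,278:355]=cyl;m=cv2.morphologyEx(m,cv2.MORPH_CLOSE,np.ones((7,7)));k,l,st,ce=cv2.connectedComponentsWithStats(m)
i=l[117,321];M=(l==i).astype(np.uint8);print(i,st[i],ce[i])
cv2.imwrite("pics/m.png",np.hstack([cv2.resize((im[70:150,278:355]).astype(np.uint8),(390,400)),cv2.cvtColor(cv2.resize(M[70:150,278:355]*255,(390,400)),cv2.COLOR_GRAY2BGR)]))
t=np.linspace(0,2*np.pi,40);res=[]
for az,L,dx,dy in itertools.product(np.radians(np.arange(120,241,5)),(.02,.03,.04,.05,.06,.07),np.arange(-.006,.007,.002),np.arange(-.006,.007,.002)):
    a=np.array([.5736*np.cos(az),.5736*np.sin(az),.819]);u=np.cross(a,[0,0,1]);u/=np.linalg.norm(u);v=np.cross(a,u)
    c=np.array([.608+dx,-.198+dy,.075]);r=.024*(np.outer(np.cos(t),u)+np.outer(np.sin(t),v))
    p=(np.vstack([c+r,c-a*L+r])-C[:3,3])@C[:3,:3]@K.T;p=p[:,:2]/p[:,2:];N=np.zeros_like(M);cv2.fillConvexPoly(N,cv2.convexHull(np.round(p).astype(np.int32)),1)
    res.append(((N&M).sum()/(N|M).sum(),np.degrees(az),L,dx,dy))
res.sort(reverse=True)
for r in res[:10]:print(np.round(r,3))
```

```text
[0.5061 0.1983 0.2417] [0.373  0.3052 0.1129 1.3804 0.0006 2.188 ] [ 0.4218  0.2502  0.3348  0.0946 -0.0127  0.4076]
lid 0.97 [55.3, 351.3] [0.6239 0.2963 0.095 ]
pred bar 377.3546552014573 46.84722343290119
[ 359    1   26   90 1021] ((370.1938781738281, 45.32292938232422), (19.61185646057129, 90.91705322265625), 5.599339485168457) c [0.6223 0.2941 0.144 ] len 0.06506025962320733 0.015164379851362673 az 76.14082055859699
[430   1  22  90 762] ((440.5, 45.5), (89.0, 21.0), 90.0) c [0.677  0.2804 0.144 ] len 0.06548511748473526 0.016090917735634477 az -92.20317177913827
1 [304  88  44  46 831] [328.5884 105.1023]
[  0.482 160.      0.02    0.002   0.004]
[  0.482 180.      0.02    0.002   0.   ]
[  0.481 210.      0.02    0.002  -0.002]
[  0.48  170.      0.02    0.002   0.004]
[  0.48  150.      0.02    0.002   0.004]
[  0.479 195.      0.02    0.002  -0.002]
[  0.479 235.      0.02    0.004  -0.004]
[  0.479 215.      0.02    0.002  -0.002]
[  0.479 240.      0.02    0.004  -0.004]
[  0.479 195.      0.02    0.002   0.   ]
```

View pics/w3.png

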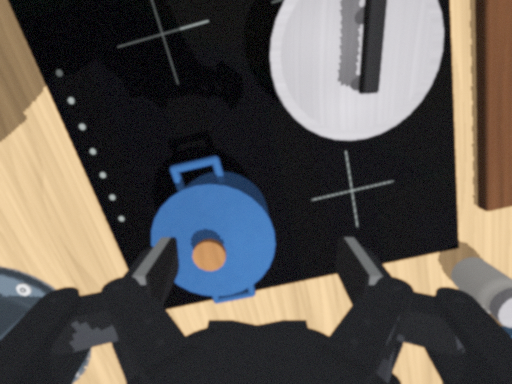

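View pics/m.png

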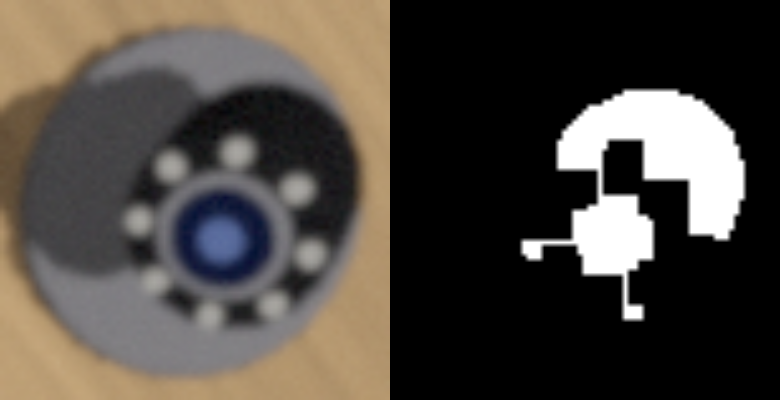

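The wrist view shows the bar running vertically at about (371,45), cut off at the top edge, with the lid centred near (357,55). In the crop the barrel's front disc is centred near (225,233) and its back end near (261,184). I'll solve the azimuth from that shift.

Run:
```python
import numpy as np
from scipy.optimize import least_squares
z=np.load("w2.npz");C,K=z["C"],z["K"]
def f(x,b):
    az,L,X,Y=x;a=np.array([.5736*np.cos(az),.5736*np.sin(az),.819]);c=np.array([X,Y,.075])
    p=(np.array([c,c-a*L])-C[:3,3])@C[:3,:3]@K.T;return (p[:,:2]/p[:,2:]-[[278+225/5.065,70+233/5],b]).ravel()
for b in((257,188),(261,184),(265,180),(265,188),(257,180)):
    r=least_squares(f,[2.9,.05,.608,-.198],args=([278+b[0]/5.065,70+b[1]/5],),x_scale=[1,.1,.1,.1]);print(b,np.degrees(r.x[0]),r.x[1:],r.cost)
```

```text
(257, 188) 178.0498972811651 [ 0.02731065  0.60730936 -0.19810965] 4.543838814073028e-27
(261, 184) 177.25580751185055 [ 0.03043782  0.60730936 -0.19810965] 5.048709793414476e-28
(265, 180) 176.59918929931814 [ 0.03361471  0.60730936 -0.19810965] 2.1204581132340797e-27
(265, 188) 172.59029578527702 [ 0.03118432  0.60730936 -0.19810965] 4.543838814073028e-27
(257, 180) 181.96170816397387 [ 0.0299869   0.60730936 -0.19810965] 2.928251680180396e-27
```

Emit:
play_rows(linear=[[0.12,0.12,0],[0.12,0.12,0],[0.12,0.12,0],[0.12,0.12,0],[0.12,0.12,0],[0.12,0.12,0]], twist=[[0,0,0],[0,0,0],[0,0,0],[0,0,0],[0,0,0],[0,0,0]], grip=[1,1,1,1,1,1])

```text
time: 6.95
eef_pos: [0.5645, 0.2294, 0.2433]
tool_rot: [[0.243, 0.97, -0.0], [0.97, -0.243, -0.0], [-0.0, -0.0, -1.0]]
wrist_force: [-0.6, 0.2, 0.5]
opening: 0.0854
gripper_force: 0.0
```

Run:
```python
from h import *
np.set_printoptions(precision=4,suppress=True)
s,w=wrist();print(s["eef_pos"],s["tool_rot"],s["qpos"],s["qvel"])
cv2.imwrite("pics/w4.png",w["pixels"])
for d in place_of("lid","wrist"): print("lid",d["p"],d["centre"],atz(w,d["centre"],.095))
C=w["cam_to_world"];q=w["K"]@(C[:3,:3].T@(np.array([.625,.294,.144])-C[:3,3]));u,v=q[:2]/q[2];print("pred bar",u,v)
g=w["pixels"].max(2);u,v=int(u),int(v);m=np.zeros_like(g);sl=(slice(max(v-65,0),v+65),slice(max(u-50,0),u+50));m[sl]=g[sl]<60
k,l,st,ce=cv2.connectedComponentsWithStats(m)
for i in range(1,k):
    if st[i][4]>200:
        rr,cc=np.where(l==i);r=cv2.minAreaRect(np.c_[cc,rr].astype(np.float32));b=cv2.boxPoints(r)
        W=np.array([atz(w,p[::-1],.144) for p in b]);e=max([W[1]-W[0],W[2]-W[1]],key=np.linalg.norm)
        f=min([W[1]-W[0],W[2]-W[1]],key=np.linalg.norm)
        print(st[i],r,"c",W.mean(0),"len",np.linalg.norm(e),np.linalg.norm(f),"az",np.degrees(np.arctan2(e[1],e[0])))
```

```text
[0.5645 0.2294 0.2433] [[ 0.2432  0.97   -0.0004]
 [ 0.97   -0.2432 -0.0003]
 [-0.0004 -0.0003 -1.    ]] [ 0.386   0.45    0.3267  1.448  -0.0001  2.2025] [ 0.0057 -0.0073  0.0057  0.0012 -0.0002  0.0004]
lid 0.69 [101.7, 300.9] [0.6269 0.297  0.095 ]
pred bar 308.2839655108387 104.52208120642818
[300  55   6  88 296] ((302.5, 98.5), (87.0, 5.0), 90.0) c [0.6209 0.2985 0.144 ] len 0.07025404982721763 0.004067455954219325 az -101.10868795055644
```

View pics/w4.png

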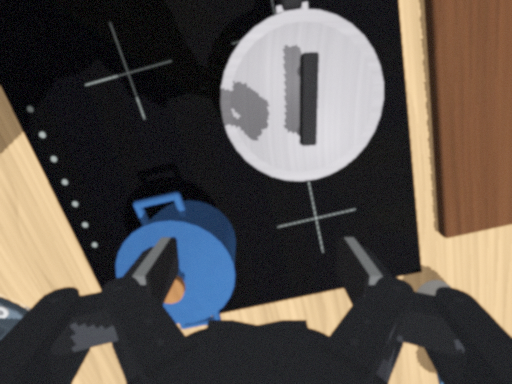

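The wrist view shows the bar centred at about (309,99) and parallel to the tool's x axis, with the jaws ready to straddle it. I'll move over it and go down.

Emit:
play_rows(linear=[[0.1,0.05,0],[0.205,0.11,0],[0.205,0.11,0],[0.205,0.11,0.1],[0.205,0.11,0.15],[0.205,0.11,0.2],[0.205,0.11,0.25],[0.205,0.11,0.28],[0.205,0.11,0.3],[0.205,0.11,0.3]], twist=[[0,0,0],[0,0,0],[0,0,0],[0,0,0],[0,0,0],[0,0,0],[0,0,0],[0,0,0],[0,0,0],[0,0,0]], grip=[1,1,1,1,1,1,1,1,1,1])

```text
time: 7.88
eef_pos: [0.6267, 0.2989, 0.1221]
tool_rot: [[0.242, 0.97, -0.002], [0.97, -0.242, -0.001], [-0.001, -0.002, -1.0]]
wrist_force: [0.5, -0.9, 0.2]
opening: 0.0852
gripper_force: 0.0
```

Emit:
play_rows(linear=[[0,0,0],[0,0,0],[0,0,0],[0,0,0],[0,0,0],[0,0,0],[0,0,0],[0,0,0],[0,0,0]], twist=[[0,0,0],[0,0,0],[0,0,0],[0,0,0],[0,0,0],[0,0,0],[0,0,0],[0,0,0],[0,0,0]], grip=[-1,-1,-1,-1,-1,-1,-1,-1,-1], grip_force=80)

```text
time: 8.63
eef_pos: [0.6279, 0.2997, 0.1239]
tool_rot: [[0.242, 0.97, 0.001], [0.97, -0.242, 0.0], [0.001, 0.001, -1.0]]
wrist_force: [-1.0, -1.3, 5.8]
opening: 0.0125
gripper_force: 79.0
```

Emit:
play_rows(linear=[[0,0,-0.02],[0,0,-0.05],[0,0,-0.09],[0,0,-0.13],[0,0,-0.18],[0,0,-0.23],[0,0,-0.28],[0,0,-0.3],[0,0,-0.3],[0,0,-0.3]], twist=[[0,0,0],[0,0,0],[0,0,0],[0,0,0],[0,0,0],[0,0,0],[0,0,0],[0,0,0],[0,0,0],[0,0,0]], grip=[-1,-1,-1,-1,-1,-1,-1,-1,-1,-1])

```text
time: 9.47
eef_pos: [0.6277, 0.2996, 0.2432]
tool_rot: [[0.242, 0.97, 0.0], [0.97, -0.242, 0.0], [0.0, 0.0, -1.0]]
wrist_force: [-0.4, -0.4, -3.4]
opening: 0.0121
gripper_force: 78.1
```

Run:
```python
from h import *
np.set_printoptions(precision=4,suppress=True)
s=read_state();R=s["tool_rot"];print(s["time"],s["eef_pos"],R,s["wrist_force"],s["qpos"])
ims=[camera("side"),camera("top")]
cv2.imwrite("pics/s5.png",np.hstack([cv2.resize(i["pixels"],(400,300)) for i in ims]))
P=[[d["centre"] for d in place_of("lid",n)] for n in("side","top")];print(P)
if P[0] and P[1]:
    x=tri(ims,[P[0][0],P[1][0]]);print("lid",x,"in tool",R.T@(x[0]-s["eef_pos"]))
```

```text
9.4667 [0.6277 0.2996 0.2432] [[ 0.242   0.9703  0.0001]
 [ 0.9703 -0.242   0.    ]
 [ 0.0001  0.0001 -1.    ]] [-0.4214 -0.3616 -3.4119] [0.4453 0.6764 0.7011 1.5954 0.     2.2606]
[[[88.6, 240.4]], [[160.4, 100.3]]]
lid (array([0.6323, 0.2989, 0.2035]), [0.0004, 0.0004]) in tool [0.0004 0.0047 0.0397]
```

View pics/s5.png

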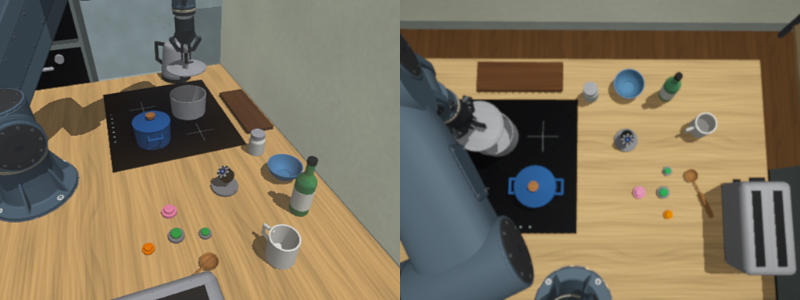

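The lid is off the pan and hanging cleanly from the fingers, at about (185,68) in the left view. Next I carry it across.

Emit:
play_rows(linear=[[-0.03,0,-0.03],[-0.08,0,-0.06],[-0.16,0,-0.075],[-0.25,0.01,-0.075],[-0.35,0.01,-0.075],[-0.45,0.01,-0.075],[-0.55,0.02,-0.075],[-0.63,0.02,-0.075],[-0.69,0.02,-0.075],[-0.715,0.02,-0.075]], twist=[[0,0,0.05],[0,0,0.13],[0,0,0.25],[0,0,0.38],[0,0,0.52],[0,0,0.66],[0,0,0.78],[0,0,0.88],[0,0,0.96],[0,0,1]], grip=[-1,-1,-1,-1,-1,-1,-1,-1,-1,-1])

```text
time: 10.5
eef_pos: [0.565, 0.0171, 0.2732]
tool_rot: [[0.86, 0.51, -0.001], [0.51, -0.86, -0.001], [-0.001, 0.0, -1.0]]
wrist_force: [-0.7, 0.6, -3.7]
opening: 0.012
gripper_force: 78.2
```

```bash
cat > goal.py <<'E'
from h import *
from scipy.spatial.transform import Rotation as Ro
np.set_printoptions(precision=4,suppress=True)
def goal(lens=(.607,-.198,.075),az=176.,d=.18,off=(0,.0,.030)):
    s=read_state();R=s["tool_rot"];p=s["eef_pos"];z=np.radians(az)
    a=np.array([.5736*np.cos(z),.5736*np.sin(z),.819]);t=np.cross(R[:,2],-a);n=np.linalg.norm(t)
    Rg=Ro.from_rotvec(t/n*np.arctan2(n,R[:,2]@-a)).as_matrix()@R
    tc=np.array(lens)+d*a-Rg@np.array(off)
    print(s["time"],"p",p,"q",s["qpos"],"F",s["wrist_force"],s["opening"]);print("lin",R.T@(tc-p)/.4,"tw",Ro.from_matrix(R.T@Rg).as_rotvec()/(np.pi/4),"tcp goal",tc)
E
python3 -c "
from goal import *
goal()"
```

```text
10.5 p [0.565  0.0171 0.2732] q [ 0.0307  0.3529  0.2585  1.477  -0.0006  2.6375] F [-0.6631  0.5759 -3.6631] 0.012031238927797111
lin [-0.4314  0.3451  0.066 ] tw [-0.4419  0.641   0.    ] tcp goal [ 0.4868 -0.1896  0.247 ]
```

Emit:
play_rows(linear=[[-0.03,0.02,0],[-0.08,0.06,0],[-0.15,0.12,0],[-0.22,0.18,0.01],[-0.29,0.23,0.02],[-0.35,0.28,0.035],[-0.39,0.315,0.05],[-0.42,0.335,0.06],[-0.43,0.345,0.065],[-0.43,0.345,0.065]], twist=[[-0.03,0.04,0],[-0.08,0.12,0],[-0.15,0.22,0],[-0.22,0.32,0],[-0.29,0.42,0],[-0.35,0.5,0],[-0.39,0.57,0],[-0.42,0.61,0],[-0.44,0.64,0],[-0.44,0.64,0]], grip=[-1,-1,-1,-1,-1,-1,-1,-1,-1,-1])

```text
time: 11.33
eef_pos: [0.4878, -0.1872, 0.2456]
tool_rot: [[0.71, 0.411, 0.571], [0.522, -0.852, -0.036], [0.472, 0.324, -0.82]]
wrist_force: [-0.6, -0.1, -2.8]
opening: 0.012
gripper_force: 78.3
```

Run:
```python
from goal import *
goal()
s=read_state();R=s["tool_rot"]
ims=[camera("side"),camera("top")]
cv2.imwrite("pics/s6.png",np.hstack([cv2.resize(i["pixels"],(400,300)) for i in ims]))
P=[[d["centre"] for d in place_of("lid",n)] for n in("side","top")];print(P)
x=s["eef_pos"]+R@[0,0,.03];a=np.array([-.5722,.04,.819]);L=np.array([.607,-.198,.075])
print("lid est",x,"along",(x-L)@a,"perp",np.linalg.norm(np.cross(x-L,a)))
for i,pp in zip(ims,P):
    for q in pp[:1]:
        o,d=ray(i,q);d/=np.linalg.norm(d);print("net ray dist to est",np.cross(x-o,d))
cv2.imwrite("pics/s6b.png",np.hstack([cv2.resize(ims[0]["pixels"][110:270,150:350],(500,400))]))
```

```text
11.3333 p [ 0.4878 -0.1872  0.2456] q [-0.5197 -0.2221 -0.6293  0.6041  0.2555  2.1569] F [-0.5651 -0.0922 -2.8377] 0.01200165972968057
lin [-0.0031  0.0053 -0.0041] tw [-0.0057 -0.0014 -0.    ] tcp goal [ 0.4868 -0.1896  0.247 ]
[[[180.7, 241.5]], [[207.6, 293.4]]]
lid est [ 0.5049 -0.1883  0.221 ] along 0.17834620662067913 perp 0.002590985548940248
net ray dist to est [-0.0054  0.0039  0.0032]
net ray dist to est [-0.0027 -0.0056  0.0003]
```

View pics/s6b.png

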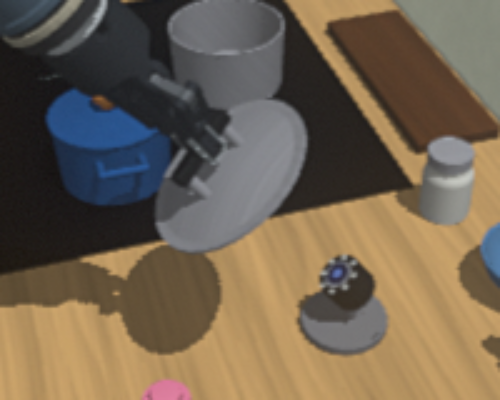

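The crop shows the lid held tilted at about (230,175), facing the lens at (340,270) and clear of everything else. I'll let it settle, then hand in.

Emit:
play_rows(linear=[[0,0,0],[0,0,0],[0,0,0],[0,0,0],[0,0,0],[0,0,0],[0,0,0],[0,0,0]], twist=[[0,0,0],[0,0,0],[0,0,0],[0,0,0],[0,0,0],[0,0,0],[0,0,0],[0,0,0]], grip=[-1,-1,-1,-1,-1,-1,-1,-1])

```text
time: 12.2
eef_pos: [0.4897, -0.1868, 0.2473]
tool_rot: [[0.709, 0.413, 0.572], [0.524, -0.851, -0.035], [0.472, 0.325, -0.82]]
wrist_force: [-0.0, 0.4, -3.1]
opening: 0.0121
gripper_force: 78.3
```

```bash
python3 -c "
from goal import *
goal();print(read_state()['qvel']);print(sign_off())"
```

```text
12.2 p [ 0.4897 -0.1868  0.2473] q [-0.5165 -0.2201 -0.6239  0.6064  0.2546  2.1578] F [-0.0069  0.3565 -3.0807] 0.012062686228983077
lin [-0.0092  0.0028 -0.0033] tw [-0.0058 -0.0024 -0.    ] tcp goal [ 0.4868 -0.1896  0.247 ]
[ 0.0001 -0.0006  0.001   0.0008 -0.0003  0.0002]
the job is handed in; nothing more can be done
None
```

I handed the job in at 12.2 s with the lid held still, underside to the lens, about 18 cm out and within about 5 mm of its line of sight by my own measurements; no verdict came back, and I judged the button fully down only from the roughly 60 N press.

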